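# Nest the rinsed mixing tubs and cap them

## Task

Put the rinsed mixing tubs away as one nest on the plywood board, largest first: stand the wide white tub on the round green mark in the middle of the board, then the blue tub inside the white one, then the tall orange tub inside the blue one, and last put the wooden lid on the orange tub. Everything must stand upright and fully seated, and the jar, the lump of clay and the clay figure are to be left where they are.

Things in the scene. Friction and masses are not known exactly. Their poses are not given: they have to be found in the camera images.
- wide_c (a point): wide low white plastic tub, open on top: 66 mm outside, 50 mm high, foot 58 mm across, inside 60 mm wide at the mouth and 52 mm at the floor; starts upright on the table, 60 g. The upper 30 mm outside is a straight cylinder, below that it narrows to the foot. Walls 3 mm, floor 4 mm thick. This point: on its axis, half-way up.
- mid_c (a point): blue plastic tub, open on top: 50 mm outside, 74 mm high, foot 40 mm across, inside 44 mm wide at the mouth and 34 mm at the floor; starts upright on the table, 50 g. Seated in the white tub it stands 28 mm above the white rim. The upper 30 mm outside is a straight cylinder, below that it narrows to the foot. Walls 3 mm, floor 4 mm thick. This point: on its axis, half-way up.
- tall_c (a point): tall narrow orange plastic tub, open on top: 34 mm outside, 96 mm high, foot 27 mm across, inside 28 mm wide at the mouth; starts upright on the table, 40 g. Seated in the blue tub it stands 26 mm above the blue rim. The upper 30 mm outside is a straight cylinder, below that it narrows to the foot. Walls 3 mm, floor 4 mm thick. This point: on its axis, half-way up.
- lid_c (a point): wooden lid, 38 mm high, 40 g; from below: tapered plug 10 mm high (16 mm wide at the bottom, 24 at the top), pale disc 42 mm wide, 6 mm thick, dark round knob 20 mm wide, 22 mm high. Starts resting on its plug, knob up. This point is on its axis half-way up, 19 mm above the plug's bottom, 3 mm above the disc's top. Seated, the plug is in the orange mouth, the disc on its rim.
- mark (a point): centre of a round green mark, 80 mm across, in the middle of the top of a fixed square plywood board, 150 by 150 mm and 18 mm thick; the point lies on the top face, z up, x and y along the board's edges.
- turntable: fixed metal modelling turntable, 160 mm across, 36 mm high, with the clay figure on it; nothing to do with it. Origin: centre of its underside.
- figure: seated clay figure, terracotta, base 76 mm across, 128 mm high, on the turntable; leave alone. Origin: centre of its underside.
- jar: closed amber jar with a black cap, 54 mm across, 65 mm high, among the tubs; leave alone. Origin: centre of its underside.
- clay: small terracotta lump of clay, a block 55 by 42 by 34 mm high (x, y, z), among the tubs; leave alone. Origin: centre of its underside.
There are look-alikes about, which are no part of the job. Of the things shaped like the part that bears mark, the wooden one is meant. What is shaped like the part that bears lid_c but turquoise is not meant.

How it is judged:
By the outcome, as a careful person would: the job done as asked, in the order asked, and still so for the second after the job is handed in, with the robot touching nothing.
It also fails if it takes over 120 s, if anything falls off the work surface, if the arm or the gripper's body presses on something with over 40 N, if the wrist force passes 120 N, or if a joint passes its speed limit or range.

## Robot

A 7-joint arm with a two-finger parallel gripper is mounted at the origin on the work surface. World frame = base frame: x ahead of the robot, y to its left, z up, the work surface at z = 0. Lengths are in m, angles in rad, forces in N, time in s.
With the tool pointing down it reaches from about 0.4 to 0.85 m from the base axis. Payload 10.4 kg.
Tool frame: the origin (TCP) lies at the very end of the fingers, on their centre line; the grasp point (between the pads) lies 19 mm behind it (arm.pinch_z is the distance from the TCP to the grasp point, in m); z points along the fingers, x is the direction in which the jaws open and shut, and the axes are right-handed (so a half turn about z gives the same grasp; the last joint's range is limited). The gripper opens to 87 mm and grips with 3 to 60 N. Pads are 19 mm wide; open, the fingers measure 117 mm over their backs; the gripper's body (75 mm by 190 mm) begins 51 mm behind the grasp point.
Start: joints at [1.17, 0.332, -0.065, 1.46, 0.022, 1.35, -0.088], TCP at [0.231, -0.581, 0.223] pointing down, gripper open.
Joint ranges: [-2.6, 2.6], [-0.5, 2.12], [-1.47, 1.34], [0.16, 2.42], [-1.27, 4.41], [0.06, 2.06], [-2.6, 2.6]. Speed limits (rad/s): [2.22, 2.22, 2.79, 2.79, 3.14, 3.14, 3.14].

## Interface

Orientations are given as a rotation vector (axis times angle).
In Python, from workcell import arm, imaging gives the robot as it stands.
- The arm moves only by the tool send_rows, never from a script. Its argument "moves" is a list of rows, each an object of numbers: "fingers": the gripper's target within -1 to 1 (fully open at 1, half-way at 0, shut at -1); "tx", "ty", "tz": the shift along the tool's x, y, z each as a share of 0.15 m, from -1 to 1; "spin": the turn about the tool's z as a share of 90 degrees, from -1 to 1. A call has 1 to 8 rows; each row is the pose to reach, as a shift and turn from the pose measured when the call began, along the tool's axes at that moment; what a row does not reach only later rows make up. A row lasts 1/8 s, in which the tool goes at most 62.5 mm and 10.7 degrees, less where a joint would pass 70% of its speed; a pose out of reach is approached as far as the arm can. A call with a number of a shift or a turn outside -1 to 1 is refused whole. A call with a gripper value outside its range is refused whole. The fingers move at their own pace and stop on an object; "newtons" is the grip in N (left out, the last holds). Time passes only in rows, so rows that repeat a pose let the fingers close. It gives the time, the measured TCP pose, the force and the opening at its end, in the units of the state.
- arm.read_state(): the state, without advancing time (a new reading comes with each control period).
- imaging.read_camera(name): name is "scene" or "top" or "wrist"; returns (picture, depth): 400x640x3 uint8, red, green, blue; 400x640 float32, m along the optical axis (not along the pixel's ray), 0 where there is no reading.
- imaging.calibration(name): a dict with "camera_matrix" (3x3 intrinsics, pixels), "rvec" (rotation vector, rad) and "tvec" (3), from world to camera coordinates, as OpenCV has them; the wrist camera has in their place "T_tool_cam" (4x4, takes a point from camera to tool coordinates, whose origin is the TCP and whose axes are the tool frame's). Camera axes: x right, y down, z forward; pixel columns grow to the right and rows downward; lengths in m; the calibration is good to about 2 mm. A picture is of the moment at which its call begins: read the wrist's pose just before it. calibration takes no time and is no camera call.
- arm.finish_job(): hands the job in, once; it reports no verdict.
The state is a dict: "clock": time; "joint_positions": joint angles; "dq": joint speeds; "joint_efforts": joint torques, N m; "tool_pos": TCP position; "tool_rot": TCP orientation; "contact_force": force on the tool from outside, world axes, zero at the start; "moment": the same for the moment, N m; "width": finger opening in m.
Only numpy, scipy, OpenCV 4.12 (cv2) and the standard library are available. Lean on these libraries where they do the work, as an engineer would, in place of code of your own. Each camera call takes 0.05 s, during which the arm holds its last target.

## Working session

There is one attempt and no reset: what is moved stays moved. The work goes in short steps, Python scripts to look and compute and a tool call to move; the robot and the scene stay as the last step left them, time stands still between calls to the robot, and variables do not carry over. Pictures are saved under pics/ and viewed, and the job is handed in when it is done.

Besides the shell and the picture viewer there is one more tool, called after ">>>" by a JSON object that holds its "api" and its "payload". send_rows: Moves the arm, as the interface text tells. Its arguments: {"type":"object","properties":{"moves":{"type":"array"},"newtons":{"type":"number"}},"required":["moves"]}

```bash
ls; mkdir -p pics; python3 - <<'E'
from workcell import arm, imaging
import cv2
s=arm.read_state();print(s, arm.pinch_z)
for n in("scene","top","wrist"):
    p,d=imaging.read_camera(n);cv2.imwrite(f"pics/{n}0.png",p[:,:,::-1]);
    import numpy as np;np.savez(f"{n}0.npz",p=p,d=d)
    print(n,imaging.calibration(n))
E
```

```text
pics
{'clock': 0.0, 'joint_positions': array([ 1.1703916 ,  0.33288083, -0.06469472,  1.4609582 ,  0.02159537,
        1.34990834, -0.08851068]), 'dq': array([ 0.00173633,  0.00112462, -0.00203576, -0.00219702,  0.0012394 ,
       -0.00050516, -0.00133719]), 'joint_efforts': array([ 1.15977480e-03, -6.23254752e+01,  2.52464722e-02, -3.89898026e+01,
       -6.13555242e-02,  3.96110164e-02,  6.22875541e-05]), 'tool_pos': array([ 0.23039538, -0.5805547 ,  0.22174028]), 'tool_rot': array([-2.59843953e+00,  1.76434400e+00,  1.95229017e-03]), 'contact_force': array([-0.67309009,  0.25981452,  0.86556677]), 'moment': array([ 0.06340411, -0.00270856,  0.00429054]), 'width': 0.08719642217688332} 0.0187
scene {'camera_matrix': array([[363.62075487,   0.        , 316.29636785],
       [  0.        , 363.62075487, 196.61672879],
       [  0.        ,   0.        ,   1.        ]]), 'rvec': array([ 1.03925287,  2.17737982, -1.24669551]), 'tvec': array([ 0.29796371, -0.11279538,  1.14254178])}
top {'camera_matrix': array([[428.11379599,   0.        , 314.24305101],
       [  0.        , 428.11379599, 196.61050611],
       [  0.        ,   0.        ,   1.        ]]), 'rvec': array([ 2.16740727, -2.18411418,  0.12525741]), 'tvec': array([0.01193863, 0.50043721, 1.00838378])}
wrist {'camera_matrix': array([[339.37463096,   0.        , 319.45250157],
       [  0.        , 339.37463096, 195.88394024],
       [  0.        ,   0.        ,   1.        ]]), 'T_tool_cam': array([[ 9.99998576e-01,  1.63891812e-03, -4.03081718e-04,
         6.59418957e-04],
       [-1.47674814e-03,  9.65286848e-01,  2.61187904e-01,
        -7.17334585e-02],
       [ 8.17155070e-04, -2.61186937e-01,  9.65287893e-01,
        -1.62588678e-01],
       [ 0.00000000e+00,  0.00000000e+00,  0.00000000e+00,
         1.00000000e+00]])}
```

View pics/top0.png

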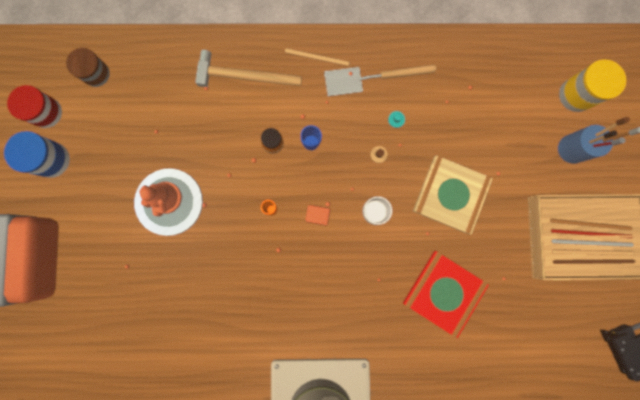

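View pics/scene0.png

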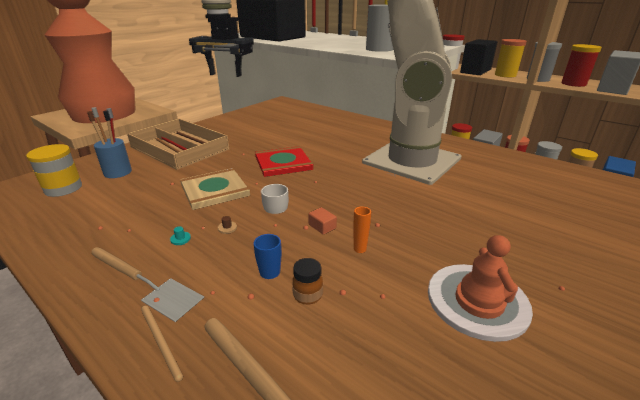

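View pics/wrist0.png

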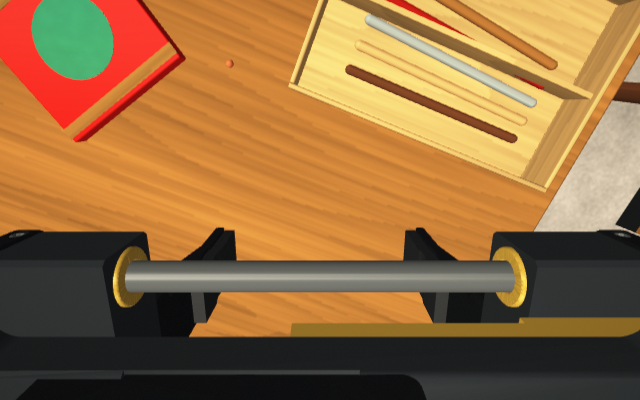

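The top view shows white tub (377,210), blue tub (311,138), orange tub (268,207), wooden lid (379,154) with a turquoise look-alike (397,119), wooden board (453,195) with a red look-alike (447,293), jar (271,138) and clay (317,214). By the description, I take the wooden board and the pale/dark lid. I'll confirm both in a crop and measure.

```bash
cat > h.py <<'E'
import numpy as np, cv2
from workcell import arm, imaging
from scipy.spatial.transform import Rotation as R
def cloud(name,d,pose=None):
    c=imaging.calibration(name);K=c["camera_matrix"]
    v,u=np.mgrid[0:400,0:640]
    P=np.stack([(u-K[0,2])/K[0,0]*d,(v-K[1,2])/K[1,1]*d,d],-1)
    if name=="wrist":
        T=c["T_tool_cam"];P=P@T[:3,:3].T+T[:3,3]
        Q=R.from_rotvec(pose[1]).as_matrix();W=P@Q.T+pose[0]
    else:
        Q=cv2.Rodrigues(c["rvec"])[0];W=(P-c["tvec"])@Q
    W[d<=0]=np.nan
    return W
def circ(xy):
    A=np.c_[2*xy,np.ones(len(xy))];s=np.linalg.lstsq(A,(xy**2).sum(1),rcond=None)[0]
    return s[:2],np.sqrt(s[2]+s[0]**2+s[1]**2)
E
python3 - <<'E'
from h import *
z=np.load("top0.npz");p,d=z["p"],z["d"];W=cloud("top",d)
crop=p[90:330,250:510];cv2.imwrite("pics/c0.png",cv2.resize(crop,None,fx=2.4,fy=2.4,interpolation=cv2.INTER_CUBIC)[:,:,::-1])
print("table",np.nanmedian(W[250:260,300:350,2]))
for n,u,v in[("white",377,210),("blue",311,138),("orange",268,207),("lid",379,154),("turq",397,119),("jar",271,138),("clay",317,214),("turnt",168,202)]:
    r=26 if n!="turnt" else 45
    S=W[v-r:v+r,u-r:u+r].reshape(-1,3);h=S[:,2]
    m=h>0.012
    Q=S[m]
    # keep within cluster
    c=W[v,u,:2];Q=Q[np.linalg.norm(Q[:,:2]-c,axis=1)<.05]
    zt=np.percentile(Q[:,2],97);t=Q[Q[:,2]>zt-.008]
    hull=cv2.convexHull(t[:,:2].astype(np.float32))
    (cx,cy),rad=cv2.minEnclosingCircle(hull)
    print(n,"top",round(zt,4),"centre",np.round([cx,cy],4),"diam",round(2*rad,4),"mean",np.round(t.mean(0),4))
hsv=cv2.cvtColor(p,cv2.COLOR_RGB2HSV)
for n,u,v in[("wood",453,195),("red",447,293)]:
    m=cv2.inRange(hsv,(60,80,30),(90,255,255));m2=np.zeros_like(m);m2[v-25:v+25,u-25:u+25]=m[v-25:v+25,u-25:u+25]
    q=W[m2>0];q=q[np.isfinite(q[:,0])];(cx,cy),r=cv2.minEnclosingCircle(q[:,:2].astype(np.float32));print(n,np.median(q,0),q.mean(0),cx,cy,2*r)
S=W[150:245,405:500].reshape(-1,3);S=S[np.isfinite(S[:,0])&(S[:,2]>.01)]
print(cv2.minAreaRect(S[:,:2].astype(np.float32)),np.percentile(S[:,2],[5,50,80,95,99]))
S=S[S[:,2]>.024];print(len(S), S[:,2].max())
E
```

```text
table 0.0004337350066539082
white top 0.053 centre [ 0.4654 -0.1406] diam 0.0663 mean [ 0.4656 -0.1411  0.0498]
blue top 0.0761 centre [0.6394 0.0152] diam 0.0497 mean [0.6401 0.0153 0.0736]
orange top 0.098 centre [0.4717 0.1128] diam 0.0337 mean [0.4709 0.1132 0.0956]
lid top 0.04 centre [ 0.6062 -0.1519] diam 0.0201 mean [ 0.6057 -0.1518  0.038 ]
turq top 0.0401 centre [ 0.6946 -0.1975] diam 0.0202 mean [ 0.6941 -0.1982  0.038 ]
jar top 0.0682 centre [0.6374 0.1105] diam 0.0487 mean [0.6373 0.11   0.065 ]
clay top 0.0379 centre [4.574e-01 3.000e-04] diam 0.0643 mean [4.571e-01 3.000e-04 3.410e-02]
turnt top 0.1612 centre [0.4977 0.3609] diam 0.0305 mean [0.4971 0.3604 0.1595]
wood [ 0.50499553 -0.33176822  0.0192671 ] [ 0.50460626 -0.33140417  0.01921508] 0.5051959753036499 -0.3315110206604004 0.07036866247653961
red [ 0.26553774 -0.30488761  0.01913044] [ 0.26561329 -0.30495596  0.0191309 ] 0.26563623547554016 -0.3047879636287689 0.06939268857240677
((0.5057315230369568, -0.33214473724365234), (0.15061208605766296, 0.15111446380615234), 67.00525665283203) [0.01546502 0.01880047 0.02037947 0.02179274 0.0230784 ]
10 0.027176018420001915
```

View pics/c0.png

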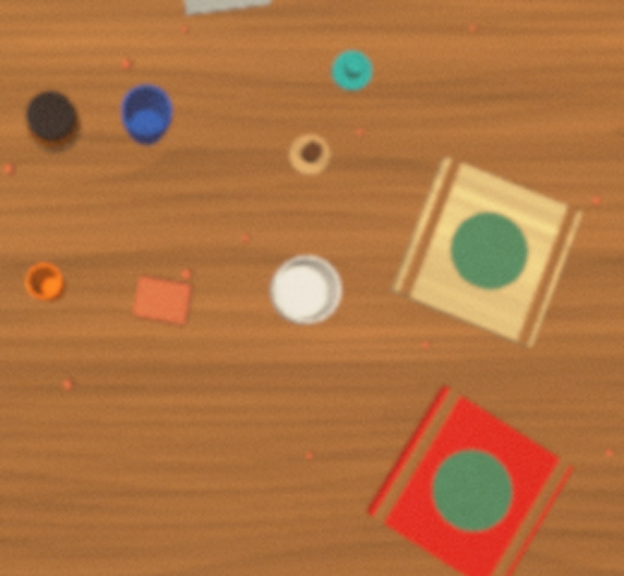

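Confirmed in the crop. The wooden board is pale plywood with a green mark at about (0.505, -0.332), top 18–19 mm up. The lid is a pale disc with a dark knob at about (0.606, -0.152). All sizes match. I'm approaching the white tub, using a helper that prints move shares.

```bash
cat >> h.py <<'E'
def go(x,y,z,yaw=0.0):
    s=arm.read_state();Q=R.from_rotvec(s["tool_rot"]).as_matrix()
    d=Q.T@(np.array([x,y,z])-s["tool_pos"])
    cur=np.arctan2(Q[1,0],Q[0,0]);dy=(yaw-cur+np.pi/2)%np.pi-np.pi/2
    print("t",s["clock"],"pos",np.round(s["tool_pos"],4),"yaw",round(np.degrees(cur),1),"tilt",np.round(Q[:,2],4),"F",np.round(s["contact_force"],1),"w",round(s["width"],4))
    print("shares tx,ty,tz",np.round(d/.15,3),"spin",round(-dy/(np.pi/2),3))
E
python3 -c "
from h import *
go(.465,-.141,.2)"
```

```text
t 0.15 pos [ 0.2304 -0.5807  0.222 ] yaw -68.4 tilt [-4.e-04  1.e-03 -1.e+00] F [ 0.3 -0.6 -0.4] w 0.0872
shares tx,ty,tz [-2.147 -2.535  0.149] spin -0.759
```

>>> {"api": "send_rows", "payload": {"moves": [{"fingers": 1, "tx": -0.3, "ty": -0.35, "tz": 0}, {"fingers": 1, "tx": -0.5, "ty": -0.6, "tz": 0}, {"fingers": 1, "tx": -0.72, "ty": -0.85, "tz": 0}, {"fingers": 1, "tx": -0.85, "ty": -1, "tz": 0}, {"fingers": 1, "tx": -0.85, "ty": -1, "tz": 0}], "newtons": 15}}

```text
invalid input
```

>>> {"api": "send_rows", "payload": {"moves": [{"fingers": 1, "tx": -0.3, "ty": -0.35, "tz": 0}, {"fingers": 1, "tx": -0.5, "ty": -0.6, "tz": 0}, {"fingers": 1, "tx": -0.72, "ty": -0.85, "tz": 0}, {"fingers": 1, "tx": -0.85, "ty": -1, "tz": 0}, {"fingers": 1, "tx": -0.85, "ty": -1, "tz": 0}]}}

```text
invalid input
```

```bash
python3 -c "
from h import *
go(.465,-.141,.2)"
```

```text
t 0.15 pos [ 0.2304 -0.5807  0.222 ] yaw -68.4 tilt [-4.e-04  1.e-03 -1.e+00] F [ 0.3 -0.6 -0.4] w 0.0872
shares tx,ty,tz [-2.147 -2.535  0.149] spin -0.759
```

>>> {"api": "send_rows", "payload": {"moves": [{"fingers": 1, "tx": -0.3, "ty": -0.35, "tz": 0, "spin": 0}, {"fingers": 1, "tx": -0.5, "ty": -0.6, "tz": 0, "spin": 0}, {"fingers": 1, "tx": -0.72, "ty": -0.85, "tz": 0, "spin": 0}, {"fingers": 1, "tx": -0.85, "ty": -1, "tz": 0, "spin": 0}, {"fingers": 1, "tx": -0.85, "ty": -1, "tz": 0, "spin": 0}], "newtons": 15}}

```text
clock: 0.78
tool_pos: [0.3243, -0.4048, 0.2222]
tool_rot: [-2.602, 1.759, 0.001]
contact_force: [-0.4, -0.8, -0.3]
width: 0.087
```

>>> {"api": "send_rows", "payload": {"moves": [{"fingers": 1, "tx": -0.3, "ty": -0.35, "tz": 0, "spin": -0.12}, {"fingers": 1, "tx": -0.5, "ty": -0.6, "tz": 0, "spin": -0.24}, {"fingers": 1, "tx": -0.72, "ty": -0.85, "tz": 0, "spin": -0.36}, {"fingers": 1, "tx": -0.85, "ty": -1, "tz": 0, "spin": -0.48}, {"fingers": 1, "tx": -0.85, "ty": -1, "tz": 0, "spin": -0.6}, {"fingers": 1, "tx": -0.85, "ty": -1, "tz": 0, "spin": -0.72}, {"fingers": 1, "tx": -0.85, "ty": -1, "tz": 0, "spin": -0.76}]}}

```text
clock: 1.65
tool_pos: [0.4156, -0.2318, 0.2222]
tool_rot: [-3.14, -0.012, 0.001]
contact_force: [0.3, 0.6, -0.2]
width: 0.087
```

```bash
python3 -c "
from h import *
go(.465,-.141,.2)"
```

```text
t 1.65 pos [ 0.4156 -0.2318  0.2222] yaw 0.4 tilt [-4.0e-04  1.2e-03 -1.0e+00] F [ 0.3  0.6 -0.2] w 0.087
shares tx,ty,tz [ 0.334 -0.603  0.149] spin 0.005
```

>>> {"api": "send_rows", "payload": {"moves": [{"fingers": 1, "tx": 0.17, "ty": -0.3, "tz": 0.07, "spin": 0}, {"fingers": 1, "tx": 0.335, "ty": -0.45, "tz": 0.15, "spin": 0}, {"fingers": 1, "tx": 0.335, "ty": -0.47, "tz": 0.15, "spin": 0}, {"fingers": 1, "tx": 0.335, "ty": -0.47, "tz": 0.15, "spin": 0}]}}

```text
clock: 2.15
tool_pos: [0.4649, -0.162, 0.1997]
tool_rot: [-3.14, -0.01, 0.002]
contact_force: [-0.5, -0.0, 0.8]
width: 0.087
```

```bash
cat >> h.py <<'E'
def wr(tag,x,y,htop,rad,band=.005):
    """wrist view: top ring near x,y at height htop"""
    s=arm.read_state();p,d=imaging.read_camera("wrist");cv2.imwrite(f"pics/{tag}.png",p[:,:,::-1])
    W=cloud("wrist",d,(s["tool_pos"],s["tool_rot"]))
    q=W.reshape(-1,3);q=q[np.isfinite(q[:,0])]
    q=q[(np.hypot(q[:,0]-x,q[:,1]-y)<rad+.012)&(abs(q[:,2]-htop)<band)]
    if len(q)<20: print("few",len(q));return p,W
    (cx,cy),r=cv2.minEnclosingCircle(q[:,:2].astype(np.float32))
    print(tag,"n",len(q),"enc",round(cx,4),round(cy,4),"d",round(2*r,4),"z",np.round(np.percentile(q[:,2],[10,50,90]),4))
    return p,W
E
python3 -c "
from h import *
wr('w1',.465,-.141,.05,.033)
go(.465,-.141,.2)"
```

```text
w1 n 768 enc 0.466 -0.1383 d 0.066 z [0.0482 0.0499 0.051 ]
t 2.2 pos [ 0.4648 -0.1623  0.1999] yaw 0.3 tilt [-6.e-04  9.e-04 -1.e+00] F [-0.  -0.1  0.6] w 0.087
shares tx,ty,tz [ 0.002 -0.142 -0.   ] spin 0.004
```

View pics/w1.png

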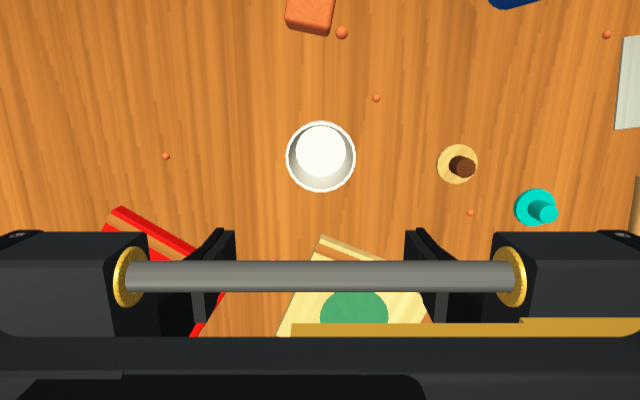

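The wrist view shows the white tub at (321,157), measured at (0.466, -0.138), 66 mm wide and z=50 mm, which agrees with the top camera. I'm descending for the grasp.

```bash
python3 -c "
from h import *
go(.466,-.139,.022)"
```

```text
t 2.2 pos [ 0.4648 -0.1623  0.1999] yaw 0.3 tilt [-6.e-04  9.e-04 -1.e+00] F [-0.  -0.1  0.6] w 0.087
shares tx,ty,tz [ 0.01  -0.154  1.186] spin 0.004
```

>>> {"api": "send_rows", "payload": {"moves": [{"fingers": 1, "tx": 0.01, "ty": -0.154, "tz": 0.2, "spin": 0}, {"fingers": 1, "tx": 0.01, "ty": -0.154, "tz": 0.5, "spin": 0}, {"fingers": 1, "tx": 0.01, "ty": -0.154, "tz": 0.75, "spin": 0}, {"fingers": 1, "tx": 0.01, "ty": -0.154, "tz": 0.9, "spin": 0}, {"fingers": 1, "tx": 0.01, "ty": -0.154, "tz": 0.9, "spin": 0}]}}

```text
clock: 2.82
tool_pos: [0.4647, -0.1401, 0.0639]
tool_rot: [-3.14, -0.006, 0.005]
contact_force: [0.5, 1.1, 0.8]
width: 0.0867
```

```bash
python3 -c "
from h import *
wr('w2',.466,-.139,.05,.033)
go(.466,-.139,.022)"
```

```text
w2 n 1540 enc 0.4661 -0.1383 d 0.066 z [0.0472 0.05   0.051 ]
t 2.875 pos [ 0.4657 -0.1401  0.0652] yaw 0.2 tilt [-1.2e-03  8.0e-04 -1.0e+00] F [1.4 0.7 0.7] w 0.0871
shares tx,ty,tz [ 0.002 -0.007  0.288] spin 0.003
```

View pics/w2.png

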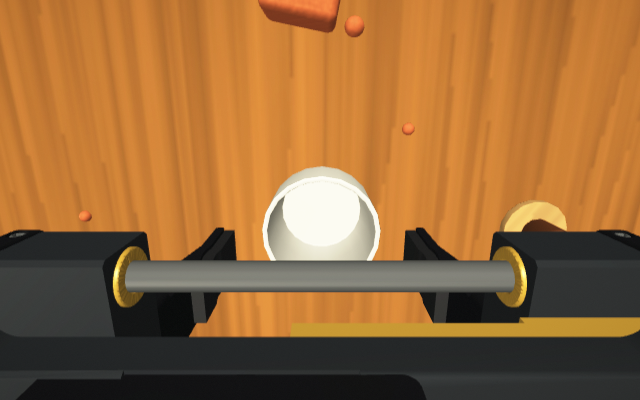

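The tub (321,215) is centred between the fingers. Going down and closing.

>>> {"api": "send_rows", "payload": {"moves": [{"fingers": 1, "tx": 0, "ty": -0.01, "tz": 0.15, "spin": 0}, {"fingers": 1, "tx": 0, "ty": -0.01, "tz": 0.285, "spin": 0}, {"fingers": 1, "tx": 0, "ty": -0.01, "tz": 0.285, "spin": 0}, {"fingers": -1, "tx": 0, "ty": -0.01, "tz": 0.285, "spin": 0}, {"fingers": -1, "tx": 0, "ty": -0.01, "tz": 0.285, "spin": 0}, {"fingers": -1, "tx": 0, "ty": -0.01, "tz": 0.285, "spin": 0}, {"fingers": -1, "tx": 0, "ty": -0.01, "tz": 0.285, "spin": 0}]}}

```text
clock: 3.75
tool_pos: [0.4661, -0.1388, 0.0232]
tool_rot: [-3.141, -0.006, 0.001]
contact_force: [-1.9, -0.6, 5.9]
width: 0.0652
```

```bash
python3 -c "
from h import *
go(.466,-.139,.15)"
```

```text
t 3.75 pos [ 0.4661 -0.1388  0.0232] yaw 0.2 tilt [-3.e-04  3.e-04 -1.e+00] F [-1.9 -0.6  5.9] w 0.0652
shares tx,ty,tz [-0.001  0.001 -0.846] spin 0.003
```

>>> {"api": "send_rows", "payload": {"moves": [{"fingers": -1, "tx": 0, "ty": 0, "tz": -0.1, "spin": 0}, {"fingers": -1, "tx": 0, "ty": 0, "tz": -0.4, "spin": 0}, {"fingers": -1, "tx": 0.05, "ty": 0.15, "tz": -0.7, "spin": 0}, {"fingers": -1, "tx": 0.12, "ty": 0.45, "tz": -1, "spin": 0}, {"fingers": -1, "tx": 0.2, "ty": 0.75, "tz": -1, "spin": 0}, {"fingers": -1, "tx": 0.26, "ty": 0.9, "tz": -1, "spin": 0}, {"fingers": -1, "tx": 0.26, "ty": 0.98, "tz": -1, "spin": 0}, {"fingers": -1, "tx": 0.26, "ty": 0.98, "tz": -1, "spin": 0}]}}

```text
clock: 4.75
tool_pos: [0.5054, -0.2857, 0.1732]
tool_rot: [-3.141, -0.006, 0.001]
contact_force: [0.4, 0.6, -1.4]
width: 0.0653
```

```bash
python3 -c "
from h import *
go(.505,-.36,.2)"
```

```text
t 4.75 pos [ 0.5054 -0.2857  0.1732] yaw 0.2 tilt [-6.e-04  7.e-04 -1.e+00] F [ 0.4  0.6 -1.4] w 0.0653
shares tx,ty,tz [-0.004  0.495 -0.179] spin 0.002
```

>>> {"api": "send_rows", "payload": {"moves": [{"fingers": -1, "tx": 0, "ty": 0.3, "tz": -0.18, "spin": 0}, {"fingers": -1, "tx": 0, "ty": 0.5, "tz": -0.18, "spin": 0}, {"fingers": -1, "tx": 0, "ty": 0.5, "tz": -0.18, "spin": 0}, {"fingers": -1, "tx": 0, "ty": 0.5, "tz": -0.18, "spin": 0}]}}

```text
clock: 5.25
tool_pos: [0.506, -0.3587, 0.2002]
tool_rot: [-3.14, -0.009, 0.001]
contact_force: [-0.1, 0.6, -0.7]
width: 0.0654
```

```bash
python3 -c "
from h import *
p,W=wr('w3',.505,-.332,.018,.04)
hsv=cv2.cvtColor(p,cv2.COLOR_RGB2HSV);m=cv2.inRange(hsv,(60,80,30),(90,255,255))>0
q=W[m];q=q[np.isfinite(q[:,0])];q=q[np.hypot(q[:,0]-.505,q[:,1]+.332)<.06]
print(len(q),np.median(q[:,2]),cv2.minEnclosingCircle(q[:,:2].astype(np.float32)),q.min(0),q.max(0))
h=cv2.convexHull(q[:,:2].astype(np.float32))[:,0];print(circ(h))
go(.505,-.332,.05)"
```

```text
w3 n 7572 enc 0.505 -0.332 d 0.1042 z [0.0176 0.0187 0.0197]
4694 0.01888995297478563 ((0.5062385201454163, -0.32956618070602417), 0.039579857140779495) [ 0.46734461 -0.36675562  0.01590134] [ 0.54545568 -0.29095781  0.18104836]
(array([ 0.506219  , -0.32988328]), np.float64(0.03916958955580287))
t 5.3 pos [ 0.5061 -0.3586  0.2002] yaw 0.3 tilt [-6.0e-04  1.6e-03 -1.0e+00] F [-0.3 -0.3 -1.2] w 0.0652
shares tx,ty,tz [-0.005 -0.176  1.002] spin 0.004
```

View pics/w3.png

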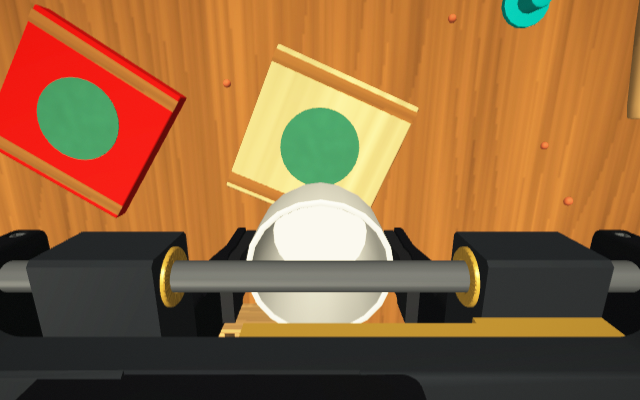

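Mark in the wrist view is at (320,147), i.e. (0.506, -0.330), with the same ~2 mm shift from the top camera as the tub. I'm using wrist values throughout. Placing.

>>> {"api": "send_rows", "payload": {"moves": [{"fingers": -1, "tx": 0, "ty": -0.1, "tz": 0.2, "spin": 0}, {"fingers": -1, "tx": 0, "ty": -0.19, "tz": 0.5, "spin": 0}, {"fingers": -1, "tx": 0, "ty": -0.19, "tz": 0.7, "spin": 0}, {"fingers": -1, "tx": 0, "ty": -0.19, "tz": 0.9, "spin": 0}, {"fingers": -1, "tx": 0, "ty": -0.19, "tz": 0.95, "spin": 0}, {"fingers": -1, "tx": 0, "ty": -0.19, "tz": 0.95, "spin": 0}]}}

```text
clock: 6.05
tool_pos: [0.5061, -0.3292, 0.0583]
tool_rot: [-3.14, -0.011, 0.001]
contact_force: [0.0, -0.2, 1.0]
width: 0.0653
```

```bash
python3 -c "
from h import *
go(.506,-.330,.0415)"
```

```text
t 6.05 pos [ 0.5061 -0.3292  0.0583] yaw 0.4 tilt [-5.0e-04  1.8e-03 -1.0e+00] F [ 0.  -0.2  1. ] w 0.0653
shares tx,ty,tz [-0.001  0.006  0.112] spin 0.004
```

>>> {"api": "send_rows", "payload": {"moves": [{"fingers": -1, "tx": 0, "ty": 0.005, "tz": 0.07, "spin": 0}, {"fingers": -1, "tx": 0, "ty": 0.005, "tz": 0.11, "spin": 0}, {"fingers": -1, "tx": 0, "ty": 0.005, "tz": 0.115, "spin": 0}, {"fingers": -1, "tx": 0, "ty": 0.005, "tz": 0.115, "spin": 0}]}}

```text
clock: 6.55
tool_pos: [0.5063, -0.3299, 0.0412]
tool_rot: [-3.14, -0.011, 0.0]
contact_force: [-0.3, -0.1, 0.2]
width: 0.0654
```

>>> {"api": "send_rows", "payload": {"moves": [{"fingers": 0.75, "tx": 0, "ty": 0, "tz": 0, "spin": 0}, {"fingers": 1, "tx": 0, "ty": 0, "tz": 0, "spin": 0}, {"fingers": 1, "tx": 0, "ty": 0, "tz": 0, "spin": 0}, {"fingers": 1, "tx": 0, "ty": 0, "tz": -0.3, "spin": 0}, {"fingers": 1, "tx": 0, "ty": 0, "tz": -0.6, "spin": 0}, {"fingers": 1, "tx": 0, "ty": 0.05, "tz": -0.9, "spin": 0}, {"fingers": 1, "tx": 0, "ty": 0.18, "tz": -1, "spin": 0}, {"fingers": 1, "tx": 0, "ty": 0.18, "tz": -1, "spin": 0}]}}

```text
clock: 7.55
tool_pos: [0.5065, -0.3588, 0.1921]
tool_rot: [3.142, 0.007, 0.002]
contact_force: [-0.4, 0.2, -1.7]
width: 0.0869
```

```bash
python3 -c "
from h import *
wr('w4',.506,-.33,.068,.033)
go(.606,-.15,.2)"
```

```text
w4 n 934 enc 0.5069 -0.3296 d 0.0664 z [0.0662 0.068  0.069 ]
t 7.6 pos [ 0.5062 -0.3572  0.1907] yaw 0.3 tilt [-4.e-04  2.e-03 -1.e+00] F [ 0.8  0.6 -0.9] w 0.087
shares tx,ty,tz [ 0.673 -1.378 -0.06 ] spin 0.004
```

View pics/w4.png

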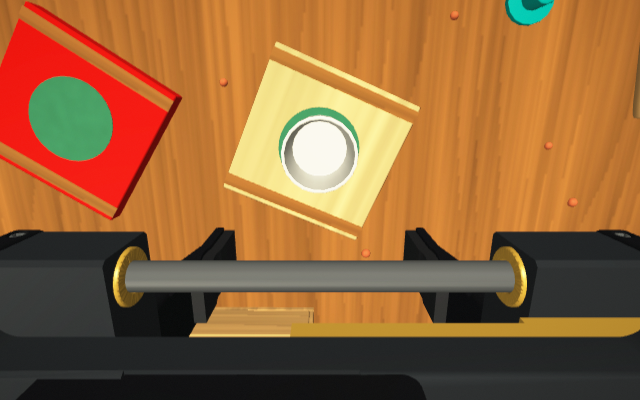

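White stands on the mark (319,153 in the picture): centre (0.507, -0.330), rim at z=68 mm, level. Next is the blue tub.

>>> {"api": "send_rows", "payload": {"moves": [{"fingers": 1, "tx": 0.15, "ty": -0.35, "tz": -0.05, "spin": 0}, {"fingers": 1, "tx": 0.3, "ty": -0.65, "tz": -0.05, "spin": 0}, {"fingers": 1, "tx": 0.4, "ty": -1, "tz": -0.05, "spin": 0}, {"fingers": 1, "tx": 0.4, "ty": -1, "tz": -0.05, "spin": 0}]}}

```text
clock: 8.1
tool_pos: [0.5663, -0.1997, 0.1972]
tool_rot: [-3.136, -0.024, 0.002]
contact_force: [-0.2, -0.9, -0.4]
width: 0.0868
```

>>> {"api": "send_rows", "payload": {"moves": [{"fingers": 1, "tx": 0.15, "ty": -0.35, "tz": 0, "spin": 0}, {"fingers": 1, "tx": 0.3, "ty": -0.65, "tz": 0, "spin": 0}, {"fingers": 1, "tx": 0.45, "ty": -1, "tz": 0, "spin": 0}, {"fingers": 1, "tx": 0.45, "ty": -1, "tz": 0, "spin": 0}]}}

```text
clock: 8.6
tool_pos: [0.6315, -0.042, 0.1965]
tool_rot: [-3.133, -0.037, 0.005]
contact_force: [-0.1, -0.2, 0.5]
width: 0.087
```

```bash
python3 -c "
from h import *
go(.64,-.008,.2)"
```

```text
t 8.6 pos [ 0.6315 -0.042   0.1965] yaw 1.3 tilt [-0.0033  0.0085 -1.    ] F [-0.1 -0.2  0.5] w 0.087
shares tx,ty,tz [ 0.062 -0.225 -0.022] spin 0.015
```

>>> {"api": "send_rows", "payload": {"moves": [{"fingers": 1, "tx": 0.06, "ty": -0.22, "tz": 0, "spin": 0.01}, {"fingers": 1, "tx": 0.06, "ty": -0.22, "tz": 0, "spin": 0.015}, {"fingers": 1, "tx": 0.06, "ty": -0.22, "tz": 0, "spin": 0.015}, {"fingers": 1, "tx": 0.06, "ty": -0.22, "tz": 0, "spin": 0.015}]}}

```text
clock: 9.1
tool_pos: [0.6395, -0.0105, 0.1963]
tool_rot: [-3.134, 0.003, 0.006]
contact_force: [0.1, -0.6, -0.4]
width: 0.087
```

```bash
python3 -c "
from h import *
wr('w5',.64,.0165,.074,.025)
go(.64,.0165,.052)"
```

```text
w5 n 682 enc 0.6406 0.0182 d 0.05 z [0.0725 0.074  0.0751]
t 9.15 pos [ 0.6396 -0.0103  0.1965] yaw -0.1 tilt [-0.0036  0.0079 -1.    ] F [ 1.6 -0.  -0.1] w 0.0868
shares tx,ty,tz [ 0.006 -0.171  0.964] spin -0.001
```

View pics/w5.png

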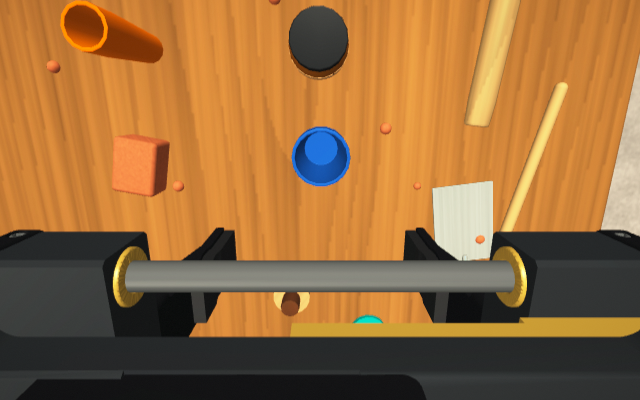

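Blue tub (321,156) is at (0.6406, 0.0182), 50 mm wide, rim at 74 mm.

```bash
python3 -c "
from h import *
go(.6406,.0182,.052)"
```

```text
t 9.15 pos [ 0.6396 -0.0103  0.1965] yaw -0.1 tilt [-0.0036  0.0079 -1.    ] F [ 1.6 -0.  -0.1] w 0.0868
shares tx,ty,tz [ 0.01  -0.182  0.964] spin -0.001
```

>>> {"api": "send_rows", "payload": {"moves": [{"fingers": 1, "tx": 0.01, "ty": -0.18, "tz": 0.1, "spin": 0}, {"fingers": 1, "tx": 0.01, "ty": -0.18, "tz": 0.4, "spin": 0}, {"fingers": 1, "tx": 0.01, "ty": -0.18, "tz": 0.7, "spin": 0}, {"fingers": 1, "tx": 0.01, "ty": -0.18, "tz": 0.9, "spin": 0}, {"fingers": 1, "tx": 0.01, "ty": -0.182, "tz": 0.965, "spin": 0}, {"fingers": 1, "tx": 0.01, "ty": -0.182, "tz": 0.965, "spin": 0}]}}

```text
clock: 9.9
tool_pos: [0.6407, 0.0179, 0.0522]
tool_rot: [-3.134, 0.004, 0.006]
contact_force: [-1.0, 0.4, 0.5]
width: 0.0868
```

>>> {"api": "send_rows", "payload": {"moves": [{"fingers": -1, "tx": 0, "ty": 0, "tz": 0, "spin": 0}, {"fingers": -1, "tx": 0, "ty": 0, "tz": 0, "spin": 0}, {"fingers": -1, "tx": 0, "ty": 0, "tz": 0, "spin": 0}, {"fingers": -1, "tx": 0, "ty": 0, "tz": 0, "spin": 0}, {"fingers": -1, "tx": 0, "ty": 0, "tz": 0, "spin": 0}]}}

```text
clock: 10.52
tool_pos: [0.6407, 0.0178, 0.0523]
tool_rot: [-3.134, 0.004, 0.006]
contact_force: [-1.3, 0.1, 1.1]
width: 0.0486
```

```bash
python3 -c "
from h import *
go(.6406,.0182,.2)"
```

```text
t 10.525 pos [0.6407 0.0178 0.0523] yaw -0.1 tilt [-0.0036  0.0079 -1.    ] F [-1.3  0.1  1.1] w 0.0486
shares tx,ty,tz [-0.004 -0.01  -0.985] spin -0.001
```

>>> {"api": "send_rows", "payload": {"moves": [{"fingers": -1, "tx": 0, "ty": 0, "tz": -0.1, "spin": 0}, {"fingers": -1, "tx": 0, "ty": 0, "tz": -0.4, "spin": 0}, {"fingers": -1, "tx": -0.03, "ty": 0.1, "tz": -0.7, "spin": 0}, {"fingers": -1, "tx": -0.12, "ty": 0.35, "tz": -0.85, "spin": 0}, {"fingers": -1, "tx": -0.25, "ty": 0.65, "tz": -0.85, "spin": 0}, {"fingers": -1, "tx": -0.35, "ty": 0.9, "tz": -0.85, "spin": 0}, {"fingers": -1, "tx": -0.38, "ty": 1, "tz": -0.85, "spin": 0}, {"fingers": -1, "tx": -0.38, "ty": 1, "tz": -0.85, "spin": 0}]}}

```text
clock: 11.52
tool_pos: [0.5839, -0.1335, 0.1794]
tool_rot: [-3.134, 0.006, 0.005]
contact_force: [-0.1, 0.9, -0.9]
width: 0.0486
```

>>> {"api": "send_rows", "payload": {"moves": [{"fingers": -1, "tx": -0.1, "ty": 0.25, "tz": 0, "spin": 0}, {"fingers": -1, "tx": -0.22, "ty": 0.55, "tz": 0, "spin": 0}, {"fingers": -1, "tx": -0.33, "ty": 0.85, "tz": 0, "spin": 0}, {"fingers": -1, "tx": -0.38, "ty": 1, "tz": 0, "spin": 0}, {"fingers": -1, "tx": -0.38, "ty": 1, "tz": 0, "spin": 0}, {"fingers": -1, "tx": -0.38, "ty": 1, "tz": 0, "spin": 0}]}}

```text
clock: 12.28
tool_pos: [0.5277, -0.2807, 0.1785]
tool_rot: [-3.133, 0.001, 0.004]
contact_force: [0.4, 0.4, -0.5]
width: 0.0488
```

```bash
python3 -c "
from h import *
go(.5069,-.33,.17)"
```

```text
t 12.275 pos [ 0.5277 -0.2807  0.1785] yaw -0.0 tilt [-0.0024  0.009  -1.    ] F [ 0.4  0.4 -0.5] w 0.0488
shares tx,ty,tz [-0.139  0.329  0.054] spin -0.0
```

>>> {"api": "send_rows", "payload": {"moves": [{"fingers": -1, "tx": -0.07, "ty": 0.17, "tz": 0, "spin": 0}, {"fingers": -1, "tx": -0.139, "ty": 0.329, "tz": 0.05, "spin": 0}, {"fingers": -1, "tx": -0.139, "ty": 0.329, "tz": 0.05, "spin": 0}, {"fingers": -1, "tx": -0.139, "ty": 0.329, "tz": 0.05, "spin": 0}]}}

```text
clock: 12.78
tool_pos: [0.5081, -0.3278, 0.1709]
tool_rot: [-3.132, -0.003, 0.003]
contact_force: [-0.4, 0.1, -0.1]
width: 0.0484
```

```bash
python3 -c "
from h import *
p,W=wr('w6',.507,-.33,.068,.033)
s,d=imaging.read_camera('scene');cv2.imwrite('pics/s6.png',cv2.resize(s[120:290,150:400],None,fx=2.4,fy=2.4)[:,:,::-1])
go(.5069,-.33,.0745)"
```

```text
w6 n 619 enc 0.5068 -0.3292 d 0.0659 z [0.0663 0.068  0.069 ]
t 12.875 pos [ 0.508  -0.3281  0.171 ] yaw 0.1 tilt [-0.0016  0.0094 -1.    ] F [ 0.3  0.8 -1.3] w 0.0485
shares tx,ty,tz [-0.006  0.019  0.643] spin 0.001
```

View pics/w6.png

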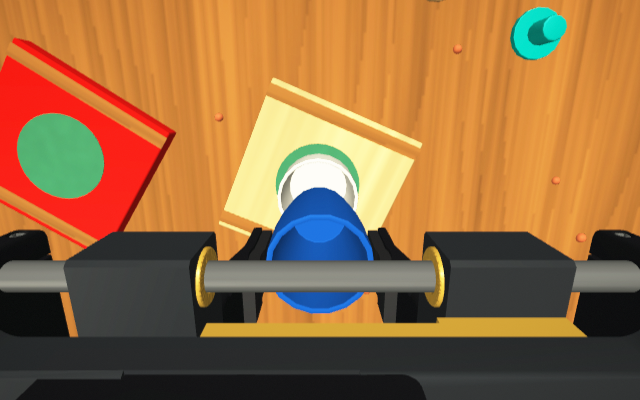

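View pics/s6.png

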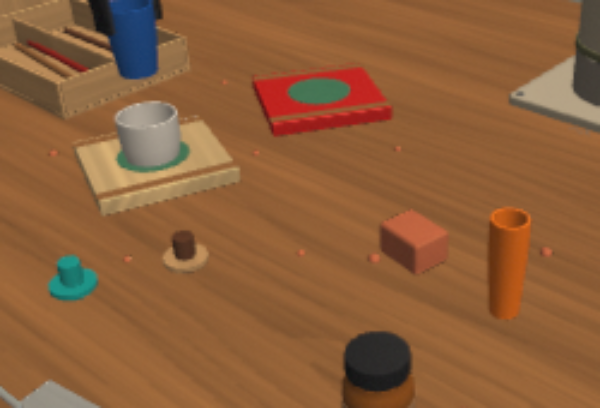

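White rim (318,183) and held blue tub (320,250) are aligned. Lowering.

>>> {"api": "send_rows", "payload": {"moves": [{"fingers": -1, "tx": -0.008, "ty": 0.017, "tz": 0.1, "spin": 0}, {"fingers": -1, "tx": -0.008, "ty": 0.017, "tz": 0.25, "spin": 0}, {"fingers": -1, "tx": -0.008, "ty": 0.017, "tz": 0.4, "spin": 0}, {"fingers": -1, "tx": -0.008, "ty": 0.017, "tz": 0.5, "spin": 0}, {"fingers": -1, "tx": -0.008, "ty": 0.017, "tz": 0.58, "spin": 0}, {"fingers": -1, "tx": -0.008, "ty": 0.017, "tz": 0.62, "spin": 0}, {"fingers": -1, "tx": -0.008, "ty": 0.017, "tz": 0.64, "spin": 0}, {"fingers": -1, "tx": -0.008, "ty": 0.017, "tz": 0.64, "spin": 0}]}}

```text
clock: 13.88
tool_pos: [0.5068, -0.3299, 0.0753]
tool_rot: [-3.132, -0.003, 0.002]
contact_force: [-0.2, -0.5, -0.4]
width: 0.0487
```

```bash
python3 -c "
from h import *
go(.5068,-.3297,.0743)"
```

```text
t 13.875 pos [ 0.5068 -0.3299  0.0753] yaw 0.1 tilt [-0.0012  0.0092 -1.    ] F [-0.2 -0.5 -0.4] w 0.0487
shares tx,ty,tz [-0.    -0.001  0.006] spin 0.001
```

>>> {"api": "send_rows", "payload": {"moves": [{"fingers": -1, "tx": 0, "ty": 0, "tz": 0.007, "spin": 0}, {"fingers": -1, "tx": 0, "ty": 0, "tz": 0.007, "spin": 0}, {"fingers": 0.6, "tx": 0, "ty": 0, "tz": 0.005, "spin": 0}, {"fingers": 0.6, "tx": 0, "ty": 0, "tz": 0.005, "spin": 0}, {"fingers": 0.6, "tx": 0, "ty": 0, "tz": -0.2, "spin": 0}, {"fingers": 1, "tx": 0, "ty": 0.05, "tz": -0.5, "spin": 0}, {"fingers": 1, "tx": 0, "ty": 0.18, "tz": -0.9, "spin": 0}, {"fingers": 1, "tx": 0, "ty": 0.18, "tz": -0.9, "spin": 0}]}}

```text
clock: 14.88
tool_pos: [0.5086, -0.3609, 0.2153]
tool_rot: [-3.138, 0.0, -0.009]
contact_force: [0.6, 0.0, -1.8]
width: 0.0856
```

```bash
python3 -c "
from h import *
wr('w7',.507,-.33,.096,.025)
go(.472,.09,.22)"
```

```text
w7 n 702 enc 0.5072 -0.3293 d 0.0501 z [0.0945 0.096  0.097 ]
t 14.925 pos [ 0.5078 -0.3594  0.2124] yaw 0.0 tilt [ 0.0023  0.0064 -1.    ] F [-1.   1.4 -1.4] w 0.086
shares tx,ty,tz [-0.237 -2.997 -0.032] spin 0.0
```

View pics/w7.png

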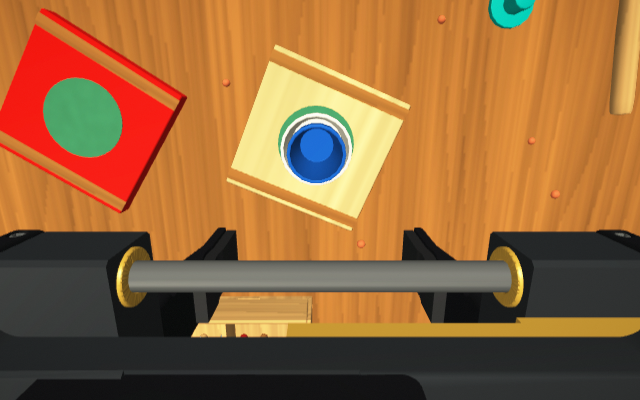

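Blue (317,152) is seated: rim at z=96 mm, as computed for a full nest. Next is orange.

>>> {"api": "send_rows", "payload": {"moves": [{"fingers": 1, "tx": -0.03, "ty": -0.3, "tz": 0, "spin": 0}, {"fingers": 1, "tx": -0.06, "ty": -0.65, "tz": 0, "spin": 0}, {"fingers": 1, "tx": -0.08, "ty": -1, "tz": 0, "spin": 0}, {"fingers": 1, "tx": -0.08, "ty": -1, "tz": 0, "spin": 0}, {"fingers": 1, "tx": -0.08, "ty": -1, "tz": 0, "spin": 0}]}}

```text
clock: 15.55
tool_pos: [0.4952, -0.2097, 0.2125]
tool_rot: [-3.135, -0.001, -0.002]
contact_force: [0.7, -0.5, -0.2]
width: 0.0871
```

>>> {"api": "send_rows", "payload": {"moves": [{"fingers": 1, "tx": -0.03, "ty": -0.3, "tz": 0, "spin": 0}, {"fingers": 1, "tx": -0.06, "ty": -0.65, "tz": 0, "spin": 0}, {"fingers": 1, "tx": -0.08, "ty": -1, "tz": 0, "spin": 0}, {"fingers": 1, "tx": -0.08, "ty": -1, "tz": 0, "spin": 0}, {"fingers": 1, "tx": -0.08, "ty": -1, "tz": 0, "spin": 0}]}}

```text
clock: 16.18
tool_pos: [0.4831, -0.0612, 0.2131]
tool_rot: [-3.135, 0.001, -0.001]
contact_force: [0.7, -0.3, -0.4]
width: 0.0869
```

```bash
python3 -c "
from h import *
go(.472,.088,.22)"
```

```text
t 16.175 pos [ 0.4831 -0.0612  0.2131] yaw -0.0 tilt [ 6.0e-04  6.3e-03 -1.0e+00] F [ 0.7 -0.3 -0.4] w 0.0869
shares tx,ty,tz [-0.075 -0.995 -0.04 ] spin -0.0
```

>>> {"api": "send_rows", "payload": {"moves": [{"fingers": 1, "tx": -0.03, "ty": -0.3, "tz": -0.04, "spin": 0}, {"fingers": 1, "tx": -0.06, "ty": -0.65, "tz": -0.04, "spin": 0}, {"fingers": 1, "tx": -0.075, "ty": -0.92, "tz": -0.04, "spin": 0}, {"fingers": 1, "tx": -0.075, "ty": -1, "tz": -0.04, "spin": 0}, {"fingers": 1, "tx": -0.075, "ty": -1, "tz": -0.04, "spin": 0}, {"fingers": 1, "tx": -0.075, "ty": -1, "tz": -0.04, "spin": 0}]}}

```text
clock: 16.92
tool_pos: [0.4724, 0.0866, 0.2197]
tool_rot: [-3.135, 0.006, -0.0]
contact_force: [0.5, 0.7, -1.2]
width: 0.0869
```

```bash
python3 -c "
from h import *
wr('w8',.472,.115,.096,.017)
go(.472,.115,.074)"
```

```text
w8 n 438 enc 0.4723 0.1156 d 0.0338 z [0.0945 0.096  0.097 ]
t 16.975 pos [0.4723 0.0868 0.2198] yaw -0.2 tilt [ 1.0e-04  6.1e-03 -1.0e+00] F [-0.6  0.2  0.1] w 0.0871
shares tx,ty,tz [-0.003 -0.182  0.973] spin -0.002
```

View pics/w8.png

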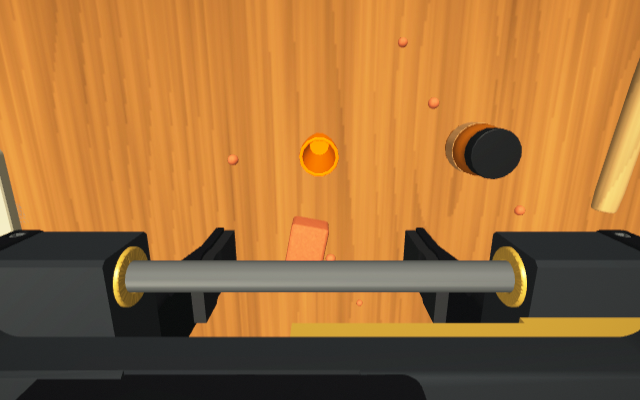

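Orange (319,156) is at (0.4723, 0.1156), 34 mm wide, rim at 96 mm. Grasping.

>>> {"api": "send_rows", "payload": {"moves": [{"fingers": 1, "tx": 0, "ty": -0.15, "tz": 0.1, "spin": 0}, {"fingers": 1, "tx": 0, "ty": -0.186, "tz": 0.35, "spin": 0}, {"fingers": 1, "tx": 0, "ty": -0.186, "tz": 0.65, "spin": 0}, {"fingers": 1, "tx": 0, "ty": -0.186, "tz": 0.88, "spin": 0}, {"fingers": 1, "tx": 0, "ty": -0.186, "tz": 0.97, "spin": 0}, {"fingers": 1, "tx": 0, "ty": -0.186, "tz": 0.97, "spin": 0}]}}

```text
clock: 17.73
tool_pos: [0.4725, 0.1149, 0.0744]
tool_rot: [-3.135, 0.007, 0.001]
contact_force: [-0.0, 0.4, 0.3]
width: 0.087
```

>>> {"api": "send_rows", "payload": {"moves": [{"fingers": -1, "tx": 0, "ty": 0, "tz": 0, "spin": 0}, {"fingers": -1, "tx": 0, "ty": 0, "tz": 0, "spin": 0}, {"fingers": -1, "tx": 0, "ty": 0, "tz": 0, "spin": 0}, {"fingers": -1, "tx": 0, "ty": 0, "tz": 0, "spin": 0}, {"fingers": -1, "tx": 0, "ty": 0, "tz": 0, "spin": 0}, {"fingers": -1, "tx": 0, "ty": 0, "tz": 0, "spin": 0}]}}

```text
clock: 18.48
tool_pos: [0.4724, 0.115, 0.0744]
tool_rot: [-3.135, 0.007, 0.001]
contact_force: [-0.5, 0.6, 0.6]
width: 0.0352
```

```bash
python3 -c "
from h import *
go(.5072,-.3293,.21)"
```

```text
t 18.475 pos [0.4724 0.115  0.0744] yaw -0.3 tilt [-9.0e-04  6.1e-03 -1.0e+00] F [-0.5  0.6  0.6] w 0.0352
shares tx,ty,tz [ 0.245  2.955 -0.922] spin -0.003
```

>>> {"api": "send_rows", "payload": {"moves": [{"fingers": -1, "tx": 0, "ty": 0, "tz": 0, "spin": 0}, {"fingers": -1, "tx": 0, "ty": 0, "tz": 0, "spin": 0}]}}

```text
clock: 18.73
tool_pos: [0.4724, 0.115, 0.0744]
tool_rot: [-3.135, 0.007, 0.001]
contact_force: [0.1, -0.2, 0.4]
width: 0.0331
```

>>> {"api": "send_rows", "payload": {"moves": [{"fingers": -1, "tx": 0, "ty": 0, "tz": -0.1, "spin": 0}, {"fingers": -1, "tx": 0, "ty": 0, "tz": -0.4, "spin": 0}, {"fingers": -1, "tx": 0.01, "ty": 0.1, "tz": -0.7, "spin": 0}, {"fingers": -1, "tx": 0.03, "ty": 0.35, "tz": -0.92, "spin": 0}, {"fingers": -1, "tx": 0.06, "ty": 0.65, "tz": -0.95, "spin": 0}, {"fingers": -1, "tx": 0.08, "ty": 0.9, "tz": -0.95, "spin": 0}, {"fingers": -1, "tx": 0.08, "ty": 1, "tz": -0.95, "spin": 0}, {"fingers": -1, "tx": 0.08, "ty": 1, "tz": -0.95, "spin": 0}]}}

```text
clock: 19.73
tool_pos: [0.4838, -0.036, 0.2163]
tool_rot: [-3.135, 0.009, 0.001]
contact_force: [0.0, 0.5, -1.4]
width: 0.0329
```

>>> {"api": "send_rows", "payload": {"moves": [{"fingers": -1, "tx": 0.03, "ty": 0.25, "tz": 0, "spin": 0}, {"fingers": -1, "tx": 0.05, "ty": 0.55, "tz": 0, "spin": 0}, {"fingers": -1, "tx": 0.07, "ty": 0.85, "tz": 0, "spin": 0}, {"fingers": -1, "tx": 0.08, "ty": 1, "tz": 0, "spin": 0}, {"fingers": -1, "tx": 0.08, "ty": 1, "tz": 0, "spin": 0}, {"fingers": -1, "tx": 0.08, "ty": 1, "tz": 0, "spin": 0}]}}

```text
clock: 20.48
tool_pos: [0.4955, -0.1835, 0.2155]
tool_rot: [-3.134, 0.004, 0.001]
contact_force: [-0.2, 0.2, -0.4]
width: 0.0331
```

```bash
python3 -c "
from h import *
go(.5072,-.3293,.21)"
```

```text
t 20.475 pos [ 0.4955 -0.1835  0.2155] yaw -0.2 tilt [-5.0e-04  7.3e-03 -1.0e+00] F [-0.2  0.2 -0.4] w 0.0331
shares tx,ty,tz [0.081 0.972 0.029] spin -0.002
```

>>> {"api": "send_rows", "payload": {"moves": [{"fingers": -1, "tx": 0.03, "ty": 0.25, "tz": 0, "spin": 0}, {"fingers": -1, "tx": 0.05, "ty": 0.55, "tz": 0, "spin": 0}, {"fingers": -1, "tx": 0.07, "ty": 0.85, "tz": 0, "spin": 0}, {"fingers": -1, "tx": 0.08, "ty": 0.975, "tz": 0, "spin": 0}, {"fingers": -1, "tx": 0.08, "ty": 0.975, "tz": 0, "spin": 0}, {"fingers": -1, "tx": 0.08, "ty": 0.975, "tz": 0, "spin": 0}]}}

```text
clock: 21.22
tool_pos: [0.5079, -0.3272, 0.2147]
tool_rot: [-3.133, -0.0, 0.0]
contact_force: [0.5, -0.6, -0.8]
width: 0.033
```

```bash
python3 -c "
from h import *
p,W=wr('w9',.507,-.33,.096,.025)
go(.5072,-.3299,.0975)"
```

```text
w9 n 471 enc 0.5072 -0.3292 d 0.0499 z [0.0942 0.096  0.097 ]
t 21.275 pos [ 0.5079 -0.3274  0.2147] yaw 0.0 tilt [-0.      0.0078 -1.    ] F [-0.5  0.   0.5] w 0.0328
shares tx,ty,tz [-0.004  0.022  0.781] spin 0.0
```

View pics/w9.png

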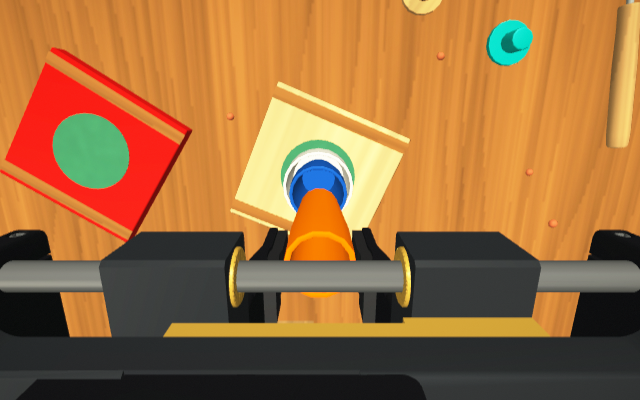

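Blue mouth (318,180) is under the held orange tub (320,245), aligned within ~1 mm after correction. Lowering.

>>> {"api": "send_rows", "payload": {"moves": [{"fingers": -1, "tx": -0.005, "ty": 0.021, "tz": 0.1, "spin": 0}, {"fingers": -1, "tx": -0.005, "ty": 0.021, "tz": 0.25, "spin": 0}, {"fingers": -1, "tx": -0.005, "ty": 0.021, "tz": 0.4, "spin": 0}, {"fingers": -1, "tx": -0.005, "ty": 0.021, "tz": 0.55, "spin": 0}, {"fingers": -1, "tx": -0.005, "ty": 0.021, "tz": 0.68, "spin": 0}, {"fingers": -1, "tx": -0.005, "ty": 0.021, "tz": 0.735, "spin": 0}, {"fingers": -1, "tx": -0.005, "ty": 0.021, "tz": 0.757, "spin": 0}, {"fingers": -1, "tx": -0.005, "ty": 0.021, "tz": 0.757, "spin": 0}]}}

```text
clock: 22.28
tool_pos: [0.5074, -0.3298, 0.1016]
tool_rot: [-3.134, -0.0, -0.001]
contact_force: [0.1, 0.4, -1.0]
width: 0.0332
```

```bash
python3 -c "
from h import *
go(.5072,-.3298,.1004)"
```

```text
t 22.275 pos [ 0.5074 -0.3298  0.1016] yaw 0.0 tilt [ 6.0e-04  7.4e-03 -1.0e+00] F [ 0.1  0.4 -1. ] w 0.0332
shares tx,ty,tz [-0.001 -0.     0.008] spin 0.0
```

>>> {"api": "send_rows", "payload": {"moves": [{"fingers": -1, "tx": 0, "ty": 0, "tz": 0.007, "spin": 0}, {"fingers": -1, "tx": 0, "ty": 0, "tz": 0.007, "spin": 0}, {"fingers": 0.5, "tx": 0, "ty": 0, "tz": 0.005, "spin": 0}, {"fingers": 0.5, "tx": 0, "ty": 0, "tz": 0.005, "spin": 0}, {"fingers": 0.5, "tx": 0, "ty": 0, "tz": -0.2, "spin": 0}, {"fingers": 0.5, "tx": 0, "ty": 0.05, "tz": -0.5, "spin": 0}, {"fingers": 0.5, "tx": 0, "ty": 0.18, "tz": -0.8, "spin": 0}, {"fingers": 0.5, "tx": 0, "ty": 0.18, "tz": -0.8, "spin": 0}]}}

```text
clock: 23.28
tool_pos: [0.5084, -0.3602, 0.2253]
tool_rot: [-3.138, 0.003, -0.009]
contact_force: [0.4, -0.5, -0.1]
width: 0.0649
```

```bash
python3 -c "
from h import *
wr('w10',.507,-.33,.122,.017)
go(.607,-.175,.2)"
```

```text
w10 n 515 enc 0.5078 -0.3292 d 0.0341 z [0.1205 0.122  0.123 ]
t 23.325 pos [ 0.5078 -0.3587  0.2228] yaw -0.1 tilt [ 0.0029  0.0057 -1.    ] F [ 0.7 -0.3 -0.1] w 0.0648
shares tx,ty,tz [ 0.66  -1.224  0.161] spin -0.001
```

View pics/w10.png

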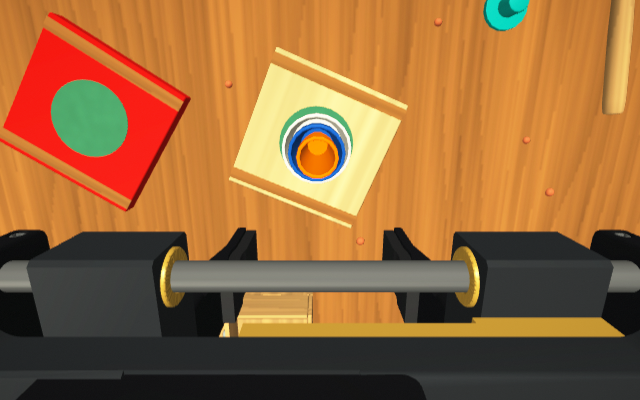

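Orange (318,155) is seated, rim at z=122 mm as expected. Now the wooden lid (pale disc, dark knob), leaving the turquoise one alone.

>>> {"api": "send_rows", "payload": {"moves": [{"fingers": 0.3, "tx": 0.15, "ty": -0.25, "tz": 0.05, "spin": 0}, {"fingers": 0.3, "tx": 0.35, "ty": -0.6, "tz": 0.1, "spin": 0}, {"fingers": 0.3, "tx": 0.55, "ty": -0.95, "tz": 0.16, "spin": 0}, {"fingers": 0.3, "tx": 0.66, "ty": -1, "tz": 0.16, "spin": 0}, {"fingers": 0.3, "tx": 0.66, "ty": -1, "tz": 0.16, "spin": 0}, {"fingers": 0.3, "tx": 0.66, "ty": -1, "tz": 0.16, "spin": 0}]}}

```text
clock: 24.08
tool_pos: [0.606, -0.2096, 0.1991]
tool_rot: [-3.136, 0.003, -0.002]
contact_force: [-0.2, -0.2, -0.5]
width: 0.0565
```

>>> {"api": "send_rows", "payload": {"moves": [{"fingers": 0.3, "tx": 0, "ty": -0.15, "tz": 0, "spin": 0}, {"fingers": 0.3, "tx": 0, "ty": -0.22, "tz": 0, "spin": 0}, {"fingers": 0.3, "tx": 0, "ty": -0.22, "tz": 0, "spin": 0}, {"fingers": 0.3, "tx": 0, "ty": -0.22, "tz": 0, "spin": 0}]}}

```text
clock: 24.58
tool_pos: [0.6059, -0.1772, 0.1994]
tool_rot: [-3.137, 0.004, -0.002]
contact_force: [-0.5, 0.6, 0.9]
width: 0.0566
```

```bash
python3 -c "
from h import *
p,W=wr('w11',.607,-.15,.038,.01,.004)
q=W.reshape(-1,3);q=q[np.isfinite(q[:,0])];q=q[(np.hypot(q[:,0]-.607,q[:,1]+.15)<.03)&(abs(q[:,2]-.016)<.003)];print('disc',cv2.minEnclosingCircle(q[:,:2].astype(np.float32)),np.median(q[:,2]))
cv2.imwrite('pics/w11c.png',cv2.resize(p[80:240,230:470],None,fx=3,fy=3)[:,:,::-1])
go(.607,-.15,.019)"
```

```text
w11 n 332 enc 0.607 -0.1492 d 0.02 z [0.0369 0.038  0.039 ]
disc ((0.6069642901420593, -0.1491272896528244), 0.020810307934880257) 0.016243759561853324
t 24.625 pos [ 0.606  -0.1773  0.1993] yaw -0.2 tilt [ 0.0014  0.0051 -1.    ] F [-0.7 -0.8  0.8] w 0.0569
shares tx,ty,tz [ 0.005 -0.176  1.203] spin -0.002
```

View pics/w11c.png

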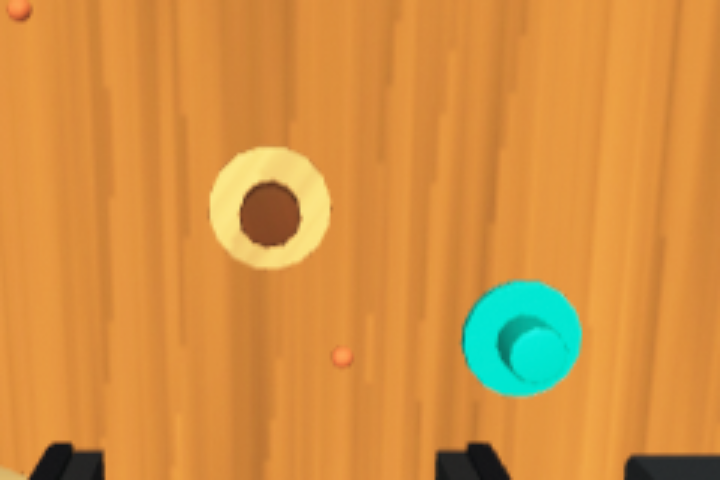

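The crop shows the wooden lid (270,208) with pale disc and dark knob; the turquoise look-alike is at (522,338). Lid axis is at (0.607, -0.149), knob 20 mm, disc top at 16 mm. Grasping the knob.

>>> {"api": "send_rows", "payload": {"moves": [{"fingers": 0.3, "tx": 0.005, "ty": -0.15, "tz": 0.1, "spin": 0}, {"fingers": 0.3, "tx": 0.005, "ty": -0.182, "tz": 0.35, "spin": 0}, {"fingers": 0.3, "tx": 0.005, "ty": -0.182, "tz": 0.65, "spin": 0}, {"fingers": 0.3, "tx": 0.005, "ty": -0.182, "tz": 0.9, "spin": 0}, {"fingers": 0.3, "tx": 0.005, "ty": -0.182, "tz": 0.95, "spin": 0}, {"fingers": 0.3, "tx": 0.005, "ty": -0.182, "tz": 0.95, "spin": 0}]}}

```text
clock: 25.38
tool_pos: [0.6074, -0.1497, 0.0577]
tool_rot: [-3.136, 0.005, -0.003]
contact_force: [0.6, 0.8, 0.4]
width: 0.0566
```

```bash
python3 -c "
from h import *
go(.607,-.1493,.0185)"
```

```text
t 25.375 pos [ 0.6074 -0.1497  0.0577] yaw -0.2 tilt [ 0.0019  0.0051 -1.    ] F [0.6 0.8 0.4] w 0.0566
shares tx,ty,tz [-0.003 -0.001  0.261] spin -0.002
```

>>> {"api": "send_rows", "payload": {"moves": [{"fingers": 0.3, "tx": -0.003, "ty": 0, "tz": 0.15, "spin": 0}, {"fingers": 0.3, "tx": -0.003, "ty": 0, "tz": 0.25, "spin": 0}, {"fingers": 0.3, "tx": -0.003, "ty": 0, "tz": 0.26, "spin": 0}, {"fingers": -1, "tx": -0.003, "ty": 0, "tz": 0.26, "spin": 0}, {"fingers": -1, "tx": -0.003, "ty": 0, "tz": 0.26, "spin": 0}, {"fingers": -1, "tx": -0.003, "ty": 0, "tz": 0.26, "spin": 0}, {"fingers": -1, "tx": -0.003, "ty": 0, "tz": 0.26, "spin": 0}, {"fingers": -1, "tx": -0.003, "ty": 0, "tz": 0.26, "spin": 0}], "newtons": 20}}

```text
clock: 26.38
tool_pos: [0.607, -0.1494, 0.0188]
tool_rot: [-3.137, 0.005, -0.003]
contact_force: [0.1, -0.1, 1.8]
width: 0.0194
```

>>> {"api": "send_rows", "payload": {"moves": [{"fingers": -1, "tx": 0, "ty": 0, "tz": 0, "spin": 0}, {"fingers": -1, "tx": 0, "ty": 0, "tz": 0, "spin": 0}]}}

```text
clock: 26.62
tool_pos: [0.607, -0.1494, 0.0188]
tool_rot: [-3.136, 0.005, -0.003]
contact_force: [-0.3, -0.7, 1.0]
width: 0.0195
```

```bash
python3 -c "
from h import *
go(.5076,-.3293,.165)"
```

```text
t 26.625 pos [ 0.607  -0.1494  0.0188] yaw -0.2 tilt [ 0.002   0.0051 -1.    ] F [-0.3 -0.7  1. ] w 0.0195
shares tx,ty,tz [-0.657  1.196 -0.982] spin -0.002
```

>>> {"api": "send_rows", "payload": {"moves": [{"fingers": -1, "tx": 0, "ty": 0, "tz": -0.15, "spin": 0}, {"fingers": -1, "tx": 0, "ty": 0, "tz": -0.5, "spin": 0}, {"fingers": -1, "tx": 0, "ty": 0, "tz": -0.85, "spin": 0}, {"fingers": -1, "tx": -0.08, "ty": 0.15, "tz": -1, "spin": 0}, {"fingers": -1, "tx": -0.22, "ty": 0.4, "tz": -1, "spin": 0}, {"fingers": -1, "tx": -0.33, "ty": 0.6, "tz": -1, "spin": 0}, {"fingers": -1, "tx": -0.33, "ty": 0.6, "tz": -1, "spin": 0}, {"fingers": -1, "tx": -0.33, "ty": 0.6, "tz": -1, "spin": 0}]}}

```text
clock: 27.62
tool_pos: [0.5572, -0.2393, 0.1682]
tool_rot: [-3.136, 0.005, -0.003]
contact_force: [0.4, 0.7, -0.5]
width: 0.0193
```

```bash
python3 -c "
from h import *
go(.5076,-.3294,.18)"
```

```text
t 27.625 pos [ 0.5572 -0.2393  0.1682] yaw -0.2 tilt [ 0.0022  0.0056 -1.    ] F [ 0.4  0.7 -0.5] w 0.0193
shares tx,ty,tz [-0.329  0.601 -0.083] spin -0.002
```

>>> {"api": "send_rows", "payload": {"moves": [{"fingers": -1, "tx": -0.1, "ty": 0.2, "tz": -0.1, "spin": 0}, {"fingers": -1, "tx": -0.22, "ty": 0.4, "tz": -0.1, "spin": 0}, {"fingers": -1, "tx": -0.3, "ty": 0.55, "tz": -0.1, "spin": 0}, {"fingers": -1, "tx": -0.329, "ty": 0.601, "tz": -0.1, "spin": 0}, {"fingers": -1, "tx": -0.329, "ty": 0.601, "tz": -0.1, "spin": 0}, {"fingers": -1, "tx": -0.329, "ty": 0.601, "tz": -0.1, "spin": 0}]}}

```text
clock: 28.38
tool_pos: [0.5086, -0.3276, 0.1826]
tool_rot: [-3.135, 0.001, -0.004]
contact_force: [0.4, 0.7, 0.3]
width: 0.0197
```

```bash
python3 -c "
from h import *
p,W=wr('w12',.507,-.33,.122,.017)
go(.5076,-.3294,.1405)"
```

```text
w12 n 333 enc 0.5073 -0.3264 d 0.0331 z [0.119  0.1219 0.123 ]
t 28.425 pos [ 0.5085 -0.3277  0.1826] yaw -0.0 tilt [ 0.0025  0.0062 -1.    ] F [ 0.1  0.8 -0.1] w 0.0194
shares tx,ty,tz [-0.007  0.013  0.281] spin -0.0
```

View pics/w12.png

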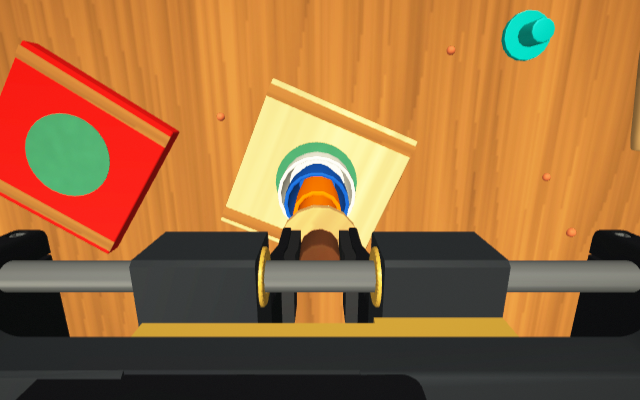

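Lid (318,225) is just behind the orange mouth (317,195), partly covering it, so I use the earlier clear measurement (0.5075, -0.3292). Lowering slowly.

>>> {"api": "send_rows", "payload": {"moves": [{"fingers": -1, "tx": -0.007, "ty": 0.012, "tz": 0, "spin": 0}, {"fingers": -1, "tx": -0.007, "ty": 0.012, "tz": 0.06, "spin": 0}, {"fingers": -1, "tx": -0.007, "ty": 0.012, "tz": 0.12, "spin": 0}, {"fingers": -1, "tx": -0.007, "ty": 0.012, "tz": 0.19, "spin": 0}, {"fingers": -1, "tx": -0.007, "ty": 0.012, "tz": 0.25, "spin": 0}, {"fingers": -1, "tx": -0.007, "ty": 0.012, "tz": 0.25, "spin": 0}]}}

```text
clock: 29.18
tool_pos: [0.5071, -0.3291, 0.1441]
tool_rot: [-3.134, 0.001, -0.002]
contact_force: [0.0, -0.6, -1.1]
width: 0.0193
```

```bash
python3 -c "
from h import *
go(.5075,-.3294,.131)"
```

```text
t 29.175 pos [ 0.5071 -0.3291  0.1441] yaw -0.0 tilt [ 0.0013  0.0071 -1.    ] F [ 0.  -0.6 -1.1] w 0.0193
shares tx,ty,tz [0.002 0.003 0.087] spin -0.0
```

>>> {"api": "send_rows", "payload": {"moves": [{"fingers": -1, "tx": 0.002, "ty": 0.003, "tz": 0.03, "spin": 0}, {"fingers": -1, "tx": 0.002, "ty": 0.003, "tz": 0.055, "spin": 0}, {"fingers": -1, "tx": 0.002, "ty": 0.003, "tz": 0.075, "spin": 0}, {"fingers": -1, "tx": 0.002, "ty": 0.003, "tz": 0.085, "spin": 0}, {"fingers": -1, "tx": 0.002, "ty": 0.003, "tz": 0.085, "spin": 0}, {"fingers": -1, "tx": 0.002, "ty": 0.003, "tz": 0.085, "spin": 0}]}}

```text
clock: 29.92
tool_pos: [0.5075, -0.3295, 0.1315]
tool_rot: [-3.135, 0.001, -0.002]
contact_force: [-0.0, -0.0, -0.6]
width: 0.0195
```

```bash
python3 -c "
from h import *
s,d=imaging.read_camera('scene');cv2.imwrite('pics/s13.png',cv2.resize(s[110:240,130:310],None,fx=4,fy=4)[:,:,::-1])
go(.5075,-.3294,.1308)"
```

```text
t 29.975 pos [ 0.5075 -0.3294  0.1315] yaw -0.0 tilt [ 0.0014  0.007  -1.    ] F [-1.1  0.   0.1] w 0.0197
shares tx,ty,tz [-0.    -0.     0.005] spin -0.0
```

View pics/s13.png

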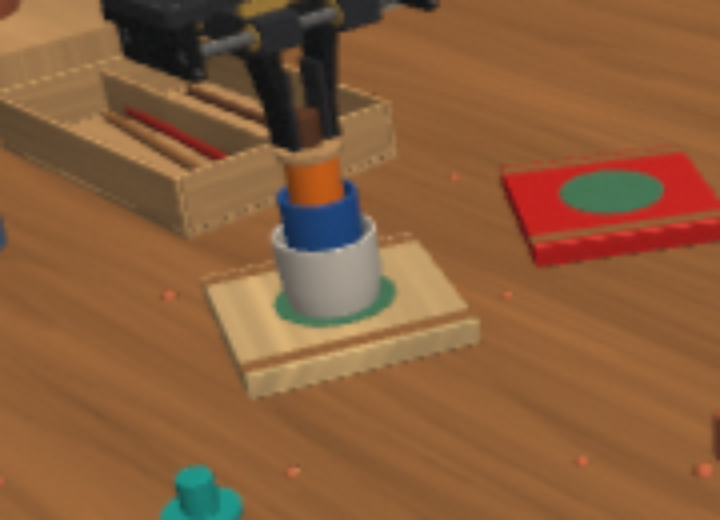

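The picture shows the nest upright, with the lid (308,150) level on the orange rim. Easing down the last 0.7 mm, then releasing and rising.

>>> {"api": "send_rows", "payload": {"moves": [{"fingers": -1, "tx": 0, "ty": 0, "tz": 0.005, "spin": 0}, {"fingers": -1, "tx": 0, "ty": 0, "tz": 0.005, "spin": 0}, {"fingers": 0.2, "tx": 0, "ty": 0, "tz": 0.003, "spin": 0}, {"fingers": 0.2, "tx": 0, "ty": 0, "tz": 0.003, "spin": 0}, {"fingers": 0.2, "tx": 0, "ty": 0, "tz": -0.2, "spin": 0}, {"fingers": 0.2, "tx": 0, "ty": 0, "tz": -0.45, "spin": 0}, {"fingers": 0.2, "tx": 0, "ty": 0.2, "tz": -0.7, "spin": 0}, {"fingers": 0.2, "tx": 0, "ty": 0.2, "tz": -0.7, "spin": 0}]}}

```text
clock: 30.98
tool_pos: [0.5077, -0.3633, 0.2392]
tool_rot: [-3.138, 0.006, -0.008]
contact_force: [0.3, 0.1, -0.3]
width: 0.0519
```

```bash
python3 -c "
from h import *
p,W=wr('w14',.507,-.33,.150,.01,.005)
q=W.reshape(-1,3);q=q[np.isfinite(q[:,0])];q=q[(np.hypot(q[:,0]-.5075,q[:,1]+.3295)<.03)&(abs(q[:,2]-.128)<.004)];print('disc',cv2.minEnclosingCircle(q[:,:2].astype(np.float32)),np.percentile(q[:,2],[10,50,90]))
A=np.c_[q[:,:2]-q[:,:2].mean(0),np.ones(len(q))];print('slope',np.linalg.lstsq(A,q[:,2],rcond=None)[0])
s,d=imaging.read_camera('scene');cv2.imwrite('pics/s14.png',cv2.resize(s[100:320,120:400],None,fx=2.6,fy=2.6)[:,:,::-1])
t,d=imaging.read_camera('top');W=cloud('top',d);z=np.load('top0.npz');W0=cloud('top',z['d'])
for n,u,v in[('jar',271,138),('clay',317,214),('fig',168,202),('turq',397,119)]:
    def f(W):
        S=W[v-26:v+26,u-26:u+26].reshape(-1,3);S=S[S[:,2]>.02];return S.mean(0)
    print(n,np.round(f(W)-f(W0),4))
go(.5075,-.3294,.2)"
```

```text
w14 n 542 enc 0.5078 -0.3293 d 0.02 z [0.1491 0.1501 0.1511]
disc ((0.5079022645950317, -0.32936280965805054), 0.020913882181048393) [0.12734936 0.12826056 0.12913451]
slope [-0.00153286  0.00035687  0.12824986]
jar [-0.0001 -0.0001  0.    ]
clay [-0.     -0.      0.0002]
fig [ 0.     -0.      0.0001]
turq [-0.0011 -0.0009 -0.0007]
t 31.125 pos [ 0.5071 -0.3594  0.2352] yaw -0.0 tilt [ 3.0e-04  8.2e-03 -1.0e+00] F [0.5 0.3 0.2] w 0.0525
shares tx,ty,tz [ 0.002 -0.198  0.236] spin -0.0
```

View pics/w14.png

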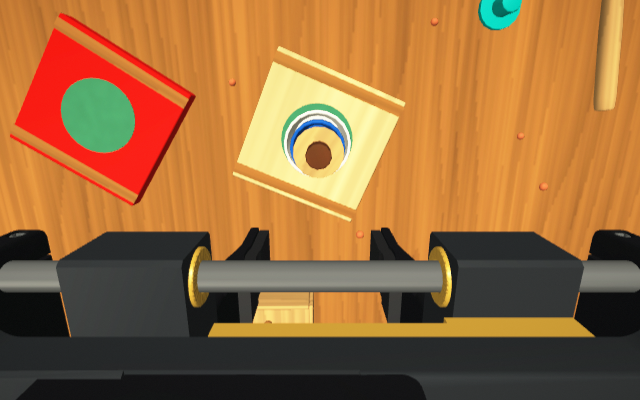

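View pics/s14.png

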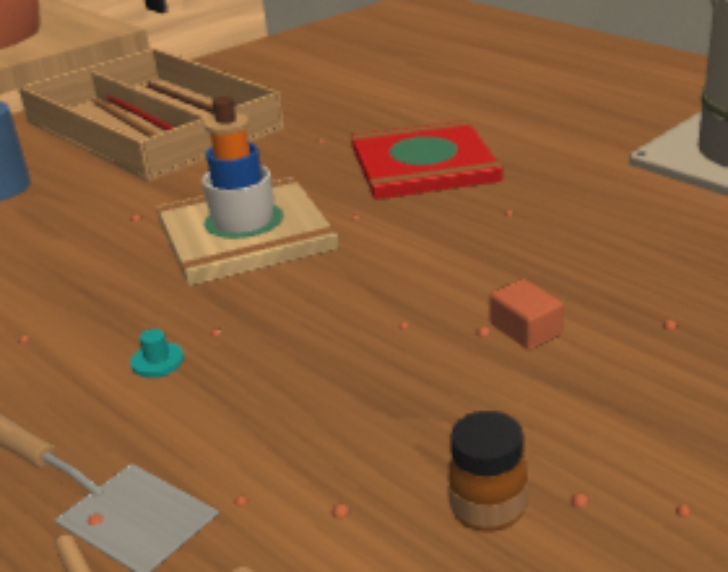

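All checks agree: knob top at 150 mm, disc at 128 mm and level, other objects unmoved, robot clear. The turquoise value's 1 mm change could be the wooden lid leaving its measuring window. Handing in.

```bash
python3 -c "
from h import *
print(arm.finish_job())"
```

```text
the job is handed in; nothing more can be done
None
```

The nest is built on the green mark of the plywood board: white tub, then blue inside it, then orange, then the wooden lid. I handed the job in at about 31 s. There is no verdict back, so the results below are my own checks.

- **Seating:** rims measured at 68, 96 and 122 mm, the lid disc at 128 mm and the knob top at 150 mm. These match fully seated heights, and the disc was level to about 0.1°.
- **Position on the mark:** the nest is centred within about 2 mm, going by the wrist camera. The top camera reads about 2 mm different in y, within the stated calibration, so I used the wrist camera for both picking and placing.
- **Other objects:** the jar, clay and figure moved 0.2 mm or less, which is measurement noise. The turquoise lid, which I never touched, read a shift of about 1 mm; I think that comes from the wooden lid leaving the area I measured over, but did not re-check it.
- **Robot:** it was clear of everything at hand-in. The tool was tilted by up to about 0.5° during the work, with no visible effect on the fits.

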